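# Clip the sanding drum onto its spindle

### The job

Lock the sanding drum on the bench sander: take the orange spring clip and push it sideways, mouth first, into the groove of the spindle above the drum until it snaps fully home, then let go of it. The blue clip belongs to another machine: leave it where it lies.

Things in the scene. Friction and masses are not known exactly. Their poses are not given: they have to be found in the camera images.
- orange_clip_tab (a point): Centre of the upright grip tab of the orange clip, which lies flat on the bench: a flat open C, 10 mm thick, with a tail carrying the tab (24 mm along x, 14 mm thick along y, 54 mm high; grasp across y). Point: 30 mm above the clip's underside; x points level to the mouth, z up. Bore centre 45 mm ahead along x and 25 mm lower; mouth tips 70 mm ahead; tail ends 12 mm behind. About 80 g.
- orange_clip_bore (a point): Centre of the orange clip's seat, half-way through its 10 mm thickness; axes as the tab. Arms 31 mm wide outside, flared tips 45 mm. The sprung jaws leave a 14 mm throat 9 mm ahead of this point, flaring to a mouth some 36 mm wide at 24 mm ahead; they spring apart to pass the 18 mm groove (sideways push of about 6 to 10 N), then close behind it.
- spindle_groove (a point): Mid-height of the groove, on the upright axis of the sander's steel spindle (z up). Fixed grey plate 220 x 220 x 12 mm, brown drum 90 mm across; its flat black top is 13 mm below this point, 65 mm above the bench. Groove 18 mm across, 26 mm high, up to a head 30 mm across, 12 mm high. Enter from any side. A clip let go there lies flat on the black top, bore centre 8 mm below this point.
- blue_clip_tab (a point): Centre of the upright tab of the blue clip: same tab (14 mm thick, 54 mm high, this point 30 mm above the underside, x towards its mouth) but a wider ring, 39 mm over the arms. Not to be used or moved.
Mind the look-alikes: they are no part of the job. Of the things like the part that bears orange_clip_tab, leave any that is pink or white; of the rest the smaller one is meant.

How it is judged:
By the outcome, as a careful person would: the job done as asked, in the order asked, and still so for the second after the job is handed in, with the robot touching nothing.
It also fails if it takes over 45 s, if anything falls off the work surface, if the arm or the gripper's body presses on something with over 40 N, if the wrist force passes 120 N, or if a joint passes its speed limit or range.

### The arm

A 6-joint arm with a two-finger parallel gripper is mounted at the origin on the work surface. World frame = base frame: x ahead of the robot, y to its left, z up, the work surface at z = 0. Lengths are in m, angles in rad, forces in N, time in s.
With the tool pointing down it reaches from about 0.325 to 0.875 m from the base axis. Payload 4.4 kg.
Tool frame: the origin (TCP) lies on the front face of the gripper's body, between the roots of the fingers; the fingertips stand 73 mm ahead of it and the grasp point (between the pads) lies 54 mm ahead of it; z points along the fingers, y is the direction in which the jaws open and shut (so a half turn about z gives the same grasp; the last joint's range is limited). The gripper opens to 85 mm and grips with 20 to 120 N. Pads are 22 mm wide; open, the fingers measure 114 mm over their backs; the gripper's body (76 mm by 85 mm) begins 54 mm behind the grasp point. The pads swing forward as they close: fully open they stand 13 mm farther back than shut.
Start: joints at [-1.391, 0.207, 1.542, -0, 1.393, -0.15], TCP at [0.186, -0.544, 0.304] pointing down, gripper open.
Joint ranges: [-2.73, 2.73], [-0.86, 2.22], [0.23, 2.46], [-1.11, 4.25], [0.08, 2.63], [-2.82, 2.82]. Speed limits (rad/s): [2.79, 2.79, 3.14, 3.14, 3.14, 3.14].

### API

Orientations are given as a 3x3 rotation matrix whose columns are the frame's x, y, z axes.
In Python, from rig import env, viewer, nets gives the robot as it stands.
- The arm moves only by the tool carry_out, never from a script. Its argument "increments" is a list of rows, each an object of numbers: "tx", "ty", "tz": the shift along the tool's x, y, z in cm; "wx", "wy", "wz": the turn, a rotation vector about the tool's x, y, z in degrees; "jaw": the finger opening in cm, from 0 to 8.54. In form: [{"tx": .., "ty": .., "tz": .., "wx": .., "wy": .., "wz": .., "jaw": ..}, ...]. A call has 1 to 12 rows; each row is the pose to reach, as a shift and turn from the pose commanded when the call began, along the tool's axes at that moment; what a row does not reach only later rows make up. A row lasts 1/12 s, in which the tool goes at most 41.7 mm and 7.16 degrees, less where a joint would pass 70% of its speed; a pose out of reach is approached as far as the arm can. A call with a gripper value outside its range is refused whole. The fingers move at their own pace and stop on an object; "squeeze" is the grip in N (left out, the last holds). Time passes only in rows, so rows that repeat a pose let the fingers close. It gives the time, the measured TCP pose, the force and the opening at its end, in the units of the state.
- env.sense(): the state, without advancing time (a new reading comes with each control period).
- viewer.capture(name): name is "scene" or "top" or "wrist"; returns a dict with "pixels" (400x640x3 uint8, blue, green, red), "fx", "fy", "cx", "cy" (pixels), "position" and "orientation" of the camera in the world. Camera axes: x right, y up, looking along -z (the intrinsics and any distortion apply to the point x, -y, -z); pixel columns grow to the right and rows downward; lengths in m; the calibration is good to about 2 mm. A picture is of the moment at which its call begins. There is no depth.
- env.finish_job(): hands the job in, once; it reports no verdict.
Trained networks look in a picture, given as the dict that the camera call returned (one of the last four; its "shot" number tells which), for a name from the list of things; names that differ only in an ending like _2 or _b are one class to them, and where a whole thing is asked for, a point or a joint stands for the part that bears it (a point fixed in the world has none). Each returns a list of dicts, best first, with "confidence" (0 to 1); they miss things now and then, are a little off and sometimes report something else, mostly with a low value. They report only what shows in the picture. A call takes as long as a camera call. They do not tell look-alikes from the thing itself.
- nets.look_for(picture, label): "at" ([x, y, z] in m, in world coordinates, good to about 4 mm: the middle of the surface that is visible of it).
- nets.spot_point(picture, label): "at" ([x, y, z] in m, in world coordinates, good to about 4 mm: a listed point, or the origin of a listed thing).
The state is a dict: "t": time; "joints": joint angles; "qvel": joint speeds; "effort": joint torques, N m; "position": TCP position; "tool_rot": TCP orientation; "ft_force": force on the tool from outside, world axes, zero at the start; "moment": the same for the moment, N m; "width": finger opening in m.
Only numpy, scipy, OpenCV 4.12 (cv2) and the standard library are available. Lean on these libraries where they do the work, as an engineer would, in place of code of your own. Each camera call takes 0.05 s, during which the arm holds its last target. There are 200 camera calls.

## Working session

There is one attempt and no reset: what is moved stays moved. The work goes in short steps, Python scripts to look and compute and a tool call to move; the robot and the scene stay as the last step left them, time stands still between calls to the robot, and variables do not carry over. Pictures are saved under pics/ and viewed, about 8 in all and at most 12, crops included, and the job is handed in when it is done.

Besides the shell and the picture viewer there is one more tool, called in YAML: its name, and indented under it one key for each argument. carry_out: Moves the arm, as the interface text tells. Its arguments: {"type":"object","properties":{"increments":{"type":"array","items":{"type":"object","properties":{"tx":{"type":"number"},"ty":{"type":"number"},"tz":{"type":"number"},"wx":{"type":"number"},"wy":{"type":"number"},"wz":{"type":"number"},"jaw":{"type":"number"}}}},"squeeze":{"type":"number"}},"required":["increments"]}

```bash
mkdir -p pics; cat > h.py <<'E'
from rig import env, viewer, nets
import numpy as np, cv2
def proj(p,c):
    q=np.array(c["orientation"]).T@(np.array(p)-c["position"]); return np.array([c["cx"]+c["fx"]*q[0]/-q[2], c["cy"]-c["fy"]*q[1]/-q[2]])
def ray(uv,c,z):
    d=np.array(c["orientation"])@np.array([(uv[0]-c["cx"])/c["fx"],-(uv[1]-c["cy"])/c["fy"],-1]); p=np.array(c["position"]); return p+d*(z-p[2])/d[2]
E
python3 - <<'E'
from h import *
np.set_printoptions(precision=4,suppress=True)
ims=[]
for n in ["top","scene"]:
    c=viewer.capture(n); ims.append(c["pixels"]); cv2.imwrite(f"pics/{n}0.png",c["pixels"])
    print(n,c["position"],[k for k in c])
    for l in ["orange_clip_tab","orange_clip_bore","spindle_groove","blue_clip_tab"]:
        for d in nets.spot_point(c,l): print(l,np.array(d["at"]),round(d["confidence"],2),proj(d["at"],c).round())
s=env.sense();print(s["t"],s["position"],s["tool_rot"])
E
```

```text
top [0.4036 0.0852 0.8671] ['pixels', 'fx', 'fy', 'cx', 'cy', 'position', 'orientation', 'shot']
orange_clip_tab [0.5591 0.2005 0.0321] 0.91 [282. 166.]
orange_clip_tab [0.4707 0.1434 0.0305] 0.89 [308. 209.]
orange_clip_tab [0.296  0.0799 0.0419] 0.7 [337. 298.]
orange_clip_tab [0.6134 0.0111 0.0416] 0.61 [375. 141.]
orange_clip_bore [0.5179 0.1307 0.0043] 0.83 [316. 188.]
orange_clip_bore [0.5481 0.2473 0.0089] 0.83 [262. 173.]
orange_clip_bore [0.6318 0.0779 0.0076] 0.79 [342. 136.]
orange_clip_bore [0.3615 0.0877 0.0111] 0.74 [334. 263.]
spindle_groove [ 0.5397 -0.1752  0.0763] 0.9 [472. 176.]
scene [0.9993 0.6326 0.7012] ['pixels', 'fx', 'fy', 'cx', 'cy', 'position', 'orientation', 'shot']
orange_clip_tab [0.5554 0.202  0.0298] 0.92 [337. 263.]
orange_clip_tab [0.6146 0.0146 0.0406] 0.87 [259. 224.]
orange_clip_tab [0.4709 0.1408 0.0345] 0.76 [346. 227.]
orange_clip_tab [0.2977 0.08   0.0373] 0.64 [379. 183.]
orange_clip_tab [ 0.5383 -0.1742  0.0799] 0.41 [238. 160.]
orange_clip_bore [0.554  0.2434 0.0029] 0.84 [351. 283.]
orange_clip_bore [0.3627 0.0854 0.0083] 0.68 [361. 204.]
orange_clip_bore [0.5157 0.1288 0.0085] 0.67 [327. 242.]
orange_clip_bore [0.628  0.0734 0.0059] 0.63 [271. 253.]
spindle_groove [ 0.5383 -0.1748  0.079 ] 0.84 [238. 160.]
blue_clip_tab [0.4445 0.2999 0.0323] 0.87 [410. 263.]
0.5 [ 0.1862 -0.544   0.3038] [[ 0.9461  0.3238 -0.    ]
 [ 0.3238 -0.9461  0.0001]
 [-0.     -0.0001 -1.    ]]
```

View pics/top0.png

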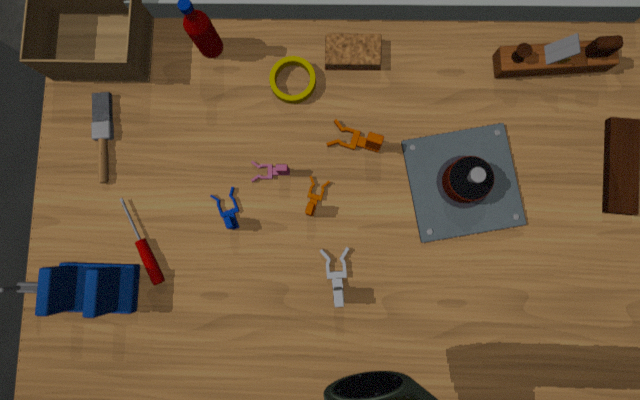

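View pics/scene0.png

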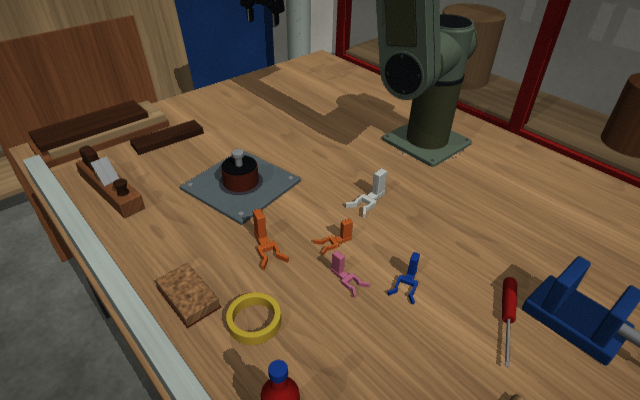

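Candidates in the top view:
- Small orange clip: tab at (308,209), tab-to-bore 47 mm.
- Large orange clip: tab at (375,141), tab-to-bore about 65 mm.
- Pink clip (282,166), white clip (337,298) and blue clip (230,222).

The small orange one fits: it isn't pink or white, it is the smaller of the two orange clips, and its 45 mm tab-to-bore distance matches. I'll confirm it in an enlarged crop.

```bash
python3 - <<'E'
import cv2,numpy as np
t=cv2.imread("pics/top0.png")[115:235,245:405]; s=cv2.imread("pics/scene0.png")[190:310,240:400]
cv2.imwrite("pics/crop1.png",np.vstack([cv2.resize(i,None,fx=2.45,fy=2.45,interpolation=cv2.INTER_CUBIC) for i in (t,s)]))
E
```

```text
(no output)
```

View pics/crop1.png

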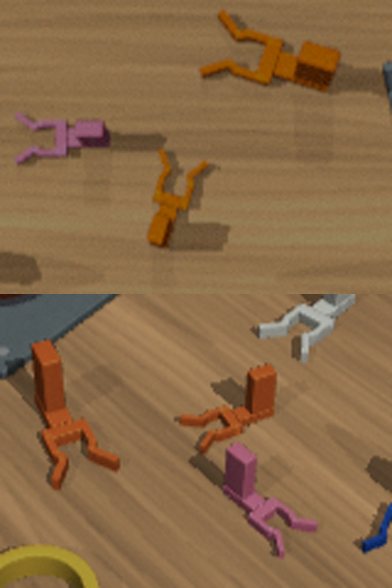

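The crop confirms it: the small orange clip has its tab at about (160,228) in the upper crop, with its mouth pointing up the image. The large orange and pink clips are separate. I'm moving above it now.

carry_out:
  increments:
    - {"tx": 2.5, "ty": -2.8, "wz": 3}
    - {"tx": 5, "ty": -5.6, "wz": 6}
    - {"tx": 7.5, "ty": -8.4, "wz": 9}
    - {"tx": 10, "ty": -11.2, "wz": 12}
    - {"tx": 12.5, "ty": -14, "wz": 15}
    - {"tx": 15, "ty": -16.8, "wz": 18}
    - {"tx": 17.5, "ty": -19.6, "wz": 21}
    - {"tx": 20, "ty": -22.4, "wz": 24}
    - {"tx": 22.5, "ty": -25.2, "wz": 27}
    - {"tx": 25, "ty": -28, "wz": 30}
    - {"tx": 27.5, "ty": -30.8, "wz": 33}
    - {"tx": 27.5, "ty": -30.8, "wz": 34}

```text
invalid input
```

```bash
python3 - <<'E'
from h import *
s=env.sense();R=np.array(s["tool_rot"]);p=np.array(s["position"]);print(s["t"],p,R.round(3),np.round(s["joints"],2),R.T@(np.array([.44,.142,.25])-p)*100)
E
```

```text
0.5 [ 0.18619712 -0.54400261  0.30384972] [[ 0.946  0.324 -0.   ]
 [ 0.324 -0.946  0.   ]
 [-0.    -0.    -1.   ]] [-1.39  0.21  1.54 -0.    1.39 -0.15] [ 46.22726836 -56.68478489   5.38772055]
```

carry_out:
  increments:
    - {"tx": 2.5, "ty": -2.8, "tz": 0, "wx": 0, "wy": 0, "wz": 3, "jaw": 8.5}
    - {"tx": 5, "ty": -5.6, "tz": 0, "wx": 0, "wy": 0, "wz": 6, "jaw": 8.5}
    - {"tx": 7.5, "ty": -8.4, "tz": 0, "wx": 0, "wy": 0, "wz": 9, "jaw": 8.5}
    - {"tx": 10, "ty": -11.2, "tz": 0, "wx": 0, "wy": 0, "wz": 12, "jaw": 8.5}
    - {"tx": 12.5, "ty": -14, "tz": 0, "wx": 0, "wy": 0, "wz": 15, "jaw": 8.5}
    - {"tx": 15, "ty": -16.8, "tz": 0, "wx": 0, "wy": 0, "wz": 18, "jaw": 8.5}
    - {"tx": 17.5, "ty": -19.6, "tz": 0, "wx": 0, "wy": 0, "wz": 21, "jaw": 8.5}
    - {"tx": 20, "ty": -22.4, "tz": 0, "wx": 0, "wy": 0, "wz": 24, "jaw": 8.5}
    - {"tx": 22.5, "ty": -25.2, "tz": 0, "wx": 0, "wy": 0, "wz": 27, "jaw": 8.5}
    - {"tx": 25, "ty": -28, "tz": 0, "wx": 0, "wy": 0, "wz": 30, "jaw": 8.5}
    - {"tx": 27.5, "ty": -30.8, "tz": 0, "wx": 0, "wy": 0, "wz": 33, "jaw": 8.5}
    - {"tx": 27.5, "ty": -30.8, "tz": 0, "wx": 0, "wy": 0, "wz": 34, "jaw": 8.5}

```text
t: 1.5
position: [0.3481, -0.1581, 0.304]
tool_rot: [[0.967, -0.254, 0.002], [-0.254, -0.967, 0.003], [0.001, -0.003, -1.0]]
ft_force: [-0.4, -0.9, 0.0]
width: 0.0852
```

```bash
python3 - <<'E'
from h import *
s=env.sense();R=np.array(s["tool_rot"]);p=np.array(s["position"]);print(s["t"],p,R.round(3),np.round(s["joints"],2),R.T@(np.array([.44,.142,.25])-p)*100)
E
```

```text
1.5 [ 0.34805268 -0.15808902  0.30396866] [[ 0.967 -0.254  0.002]
 [-0.254 -0.967  0.003]
 [ 0.001 -0.003 -1.   ]] [-0.66 -0.23  1.97  0.    1.4   1.17] [  1.25584127 -31.34256952   5.50178511]
```

carry_out:
  increments:
    - {"tx": 0.2, "ty": -3, "tz": 0, "wx": 0, "wy": 0, "wz": 0, "jaw": 8.5}
    - {"tx": 0.4, "ty": -6, "tz": 0, "wx": 0, "wy": 0, "wz": 0, "jaw": 8.5}
    - {"tx": 0.6, "ty": -9, "tz": 0, "wx": 0, "wy": 0, "wz": 0, "jaw": 8.5}
    - {"tx": 0.8, "ty": -12, "tz": 0, "wx": 0, "wy": 0, "wz": 0, "jaw": 8.5}
    - {"tx": 1, "ty": -15, "tz": 1, "wx": 0, "wy": 0, "wz": 0, "jaw": 8.5}
    - {"tx": 1.2, "ty": -18, "tz": 2, "wx": 0, "wy": 0, "wz": 0, "jaw": 8.5}
    - {"tx": 1.3, "ty": -21, "tz": 3, "wx": 0, "wy": 0, "wz": 0, "jaw": 8.5}
    - {"tx": 1.3, "ty": -24, "tz": 4, "wx": 0, "wy": 0, "wz": 0, "jaw": 8.5}
    - {"tx": 1.3, "ty": -27, "tz": 5, "wx": 0, "wy": 0, "wz": 0, "jaw": 8.5}
    - {"tx": 1.3, "ty": -30, "tz": 5.5, "wx": 0, "wy": 0, "wz": 0, "jaw": 8.5}
    - {"tx": 1.3, "ty": -31.3, "tz": 5.5, "wx": 0, "wy": 0, "wz": 0, "jaw": 8.5}
    - {"tx": 1.3, "ty": -31.3, "tz": 5.5, "wx": 0, "wy": 0, "wz": 0, "jaw": 8.5}

```text
t: 2.5
position: [0.4412, 0.1371, 0.2485]
tool_rot: [[0.966, -0.257, -0.0], [-0.257, -0.966, 0.001], [-0.0, -0.001, -1.0]]
ft_force: [-0.1, 0.2, -0.5]
width: 0.0849
```

```bash
python3 - <<'E'
from h import *
np.set_printoptions(precision=4,suppress=True)
s=env.sense();print(s["t"],s["position"],np.round(s["tool_rot"],3))
c=viewer.capture("wrist"); im=c["pixels"].copy()
for l in ["orange_clip_tab","orange_clip_bore"]:
    for d in nets.spot_point(c,l):
        u=proj(d["at"],c); print(l,np.array(d["at"]),round(d["confidence"],2),u.round())
import pickle; pickle.dump({k:v for k,v in c.items()},open("w1.pkl","wb"))
cv2.imwrite("pics/w1.png",im)
E
```

```text
2.5 [0.4412 0.1371 0.2485] [[ 0.966 -0.257 -0.   ]
 [-0.257 -0.966  0.001]
 [-0.    -0.001 -1.   ]]
orange_clip_tab [0.5498 0.2012 0.034 ] 0.96 [202.  73.]
orange_clip_tab [0.3004 0.077  0.0399] 0.94 [422. 314.]
orange_clip_tab [0.4704 0.1406 0.0277] 0.55 [306. 152.]
orange_clip_bore [0.5166 0.1327 0.0085] 0.9 [301.  93.]
orange_clip_bore [0.5557 0.249  0.0052] 0.84 [157.  84.]
orange_clip_bore [0.3598 0.0825 0.0063] 0.73 [395. 243.]
```

View pics/w1.png

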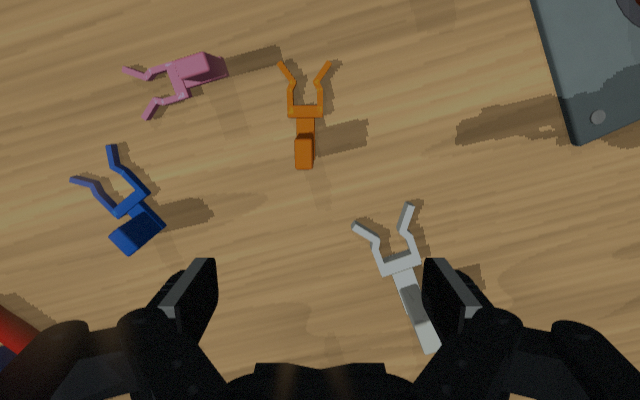

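```bash
python3 - <<'E'
from h import *
import pickle
np.set_printoptions(precision=4,suppress=True)
c=pickle.load(open("w1.pkl","rb")); im=c["pixels"]
hsv=cv2.cvtColor(im,cv2.COLOR_BGR2HSV); b,g,r=[im[...,i].astype(int) for i in range(3)]
m=((hsv[...,0]>8)&(hsv[...,0]<22)&(hsv[...,1]>215)).astype(np.uint8)
m[:, :260]=0;m[:,360:]=0;m[:50]=0;m[185:]=0
m=cv2.morphologyEx(m,cv2.MORPH_OPEN,np.ones((2,2)))
for v in range(56,176,4):
    u=np.where(m[v])[0]
    if len(u): print(v,u.min(),u.max(),len(u), "mid z.01",ray(((u.min()+u.max())/2,v),c,.01)[:2],"z.057",ray(((u.min()+u.max())/2,v),c,.057)[:2], "w.01 %.4f"%np.linalg.norm(ray((u.min()-.5,v),c,.01)-ray((u.max()+.5,v),c,.01)))
E
```

```text
68 281 282 2 mid z.01 [0.5401 0.1428] z.057 [0.5356 0.139 ] w.01 0.0017
72 284 286 3 mid z.01 [0.5363 0.1409] z.057 [0.5324 0.1374] w.01 0.0025
76 288 323 7 mid z.01 [0.5289 0.1253] z.057 [0.5262 0.1242] w.01 0.0300
80 291 317 6 mid z.01 [0.5262 0.1274] z.057 [0.5238 0.1259] w.01 0.0225
84 315 316 2 mid z.01 [0.5207 0.1189] z.057 [0.5192 0.1188] w.01 0.0017
88 292 294 3 mid z.01 [0.5225 0.138 ] z.057 [0.5207 0.135 ] w.01 0.0025
96 288 293 6 mid z.01 [0.5168 0.1419] z.057 [0.5159 0.1382] w.01 0.0051
100 288 291 4 mid z.01 [0.5139 0.1436] z.057 [0.5134 0.1397] w.01 0.0034
104 319 320 2 mid z.01 [0.5042 0.1199] z.057 [0.5052 0.1195] w.01 0.0017
108 289 311 11 mid z.01 [0.5053 0.1368] z.057 [0.5061 0.1339] w.01 0.0196
112 294 316 17 mid z.01 [0.501  0.1336] z.057 [0.5025 0.1312] w.01 0.0197
116 289 316 24 mid z.01 [0.4983 0.1365] z.057 [0.5002 0.1337] w.01 0.0240
120 298 314 10 mid z.01 [0.4943 0.1345] z.057 [0.4968 0.132 ] w.01 0.0146
124 298 313 15 mid z.01 [0.4912 0.1358] z.057 [0.4942 0.1331] w.01 0.0138
128 300 313 14 mid z.01 [0.4877 0.1359] z.057 [0.4912 0.1332] w.01 0.0121
132 298 315 13 mid z.01 [0.4844 0.1368] z.057 [0.4884 0.1339] w.01 0.0157
136 300 314 14 mid z.01 [0.481  0.1373] z.057 [0.4855 0.1344] w.01 0.0131
140 297 312 16 mid z.01 [0.4782 0.1404] z.057 [0.4831 0.1369] w.01 0.0140
144 296 313 14 mid z.01 [0.4748 0.1413] z.057 [0.4803 0.1377] w.01 0.0158
148 296 314 16 mid z.01 [0.4713 0.1418] z.057 [0.4773 0.1382] w.01 0.0167
152 296 313 15 mid z.01 [0.468  0.1432] z.057 [0.4745 0.1393] w.01 0.0159
156 296 313 13 mid z.01 [0.4646 0.1442] z.057 [0.4716 0.1401] w.01 0.0160
160 296 309 14 mid z.01 [0.4616 0.1468] z.057 [0.4691 0.1424] w.01 0.0125
164 296 306 10 mid z.01 [0.4585 0.1491] z.057 [0.4664 0.1443] w.01 0.0098
168 297 309 13 mid z.01 [0.4545 0.1484] z.057 [0.4631 0.1437] w.01 0.0116
```

carry_out:
  increments:
    - {"tx": 1.4, "ty": -0.3, "tz": 3, "wx": 0, "wy": 0, "wz": 0.5, "jaw": 5}
    - {"tx": 2.9, "ty": -0.7, "tz": 6, "wx": 0, "wy": 0, "wz": 1, "jaw": 5}
    - {"tx": 2.9, "ty": -0.7, "tz": 8, "wx": 0, "wy": 0, "wz": 1, "jaw": 5}
    - {"tx": 2.9, "ty": -0.7, "tz": 8, "wx": 0, "wy": 0, "wz": 1, "jaw": 5}
    - {"tx": 2.9, "ty": -0.7, "tz": 8, "wx": 0, "wy": 0, "wz": 1, "jaw": 5}
    - {"tx": 2.9, "ty": -0.7, "tz": 8, "wx": 0, "wy": 0, "wz": 1, "jaw": 5}

```text
t: 3.15
position: [0.4711, 0.1337, 0.1702]
tool_rot: [[0.96, -0.279, 0.002], [-0.279, -0.96, 0.0], [0.002, -0.001, -1.0]]
ft_force: [0.7, 0.2, 0.4]
width: 0.0498
```

```bash
python3 - <<'E'
from h import *
np.set_printoptions(precision=4,suppress=True)
c=viewer.capture("wrist"); im=c["pixels"].copy()
s=env.sense();R=np.array(s["tool_rot"]);p=np.array(s["position"]);print(s["t"],p,R.round(3),s["width"])
T=[]
for l in ["orange_clip_tab","orange_clip_bore"]:
    for d in nets.spot_point(c,l):
        u=proj(d["at"],c); print(l,np.array(d["at"]),round(d["confidence"],2),u.round(), "tool cm",R.T@(np.array(d["at"])-p)*100)
for z in (.084,.03):  # grasp axis marks
    g=p.copy(); g[2]=z; u=proj(g,c); cv2.circle(im,tuple(u.round().astype(int).tolist()),3,(255,255,0),1)
cv2.imwrite("pics/w2.png",im)
E
```

```text
3.2 [0.4715 0.134  0.1707] [[ 0.961 -0.278  0.003]
 [-0.278 -0.961  0.   ]
 [ 0.003 -0.001 -1.   ]] 0.04988354147593782
orange_clip_tab [0.5549 0.2009 0.032 ] 0.75 [167. 115.] tool cm [ 6.1046 -8.7344 13.8988]
orange_clip_tab [0.4695 0.139  0.0278] 0.71 [311. 218.] tool cm [-0.3773 -0.4123 14.2904]
orange_clip_bore [0.555  0.2471 0.0063] 0.64 [118. 133.] tool cm [  4.8212 -13.1719  16.4699]
orange_clip_bore [0.5162 0.133  0.0095] 0.62 [301. 142.] tool cm [ 4.2698 -1.1333 16.135 ]
```

View pics/w2.png

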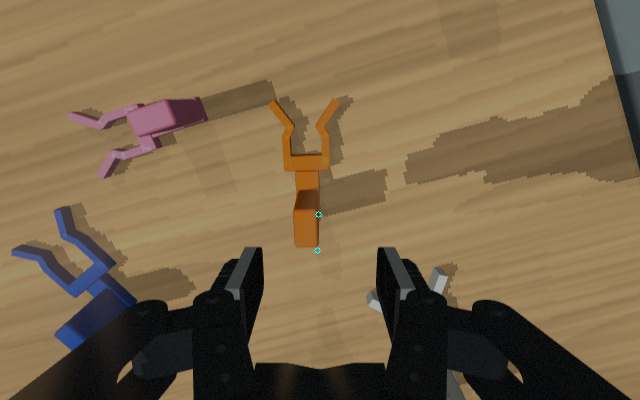

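The small orange clip is straight ahead: tips mid (307,101), tab (307,222). The finger plane is at u≈319, about 7.5 mm to the right, so I'll shift by that, descend and grip.

carry_out:
  increments:
    - {"tx": -0.3, "ty": -0.75, "tz": 1, "wx": 0, "wy": 0, "wz": 0, "jaw": 5}
    - {"tx": -0.3, "ty": -0.75, "tz": 3.5, "wx": 0, "wy": 0, "wz": 0, "jaw": 5}
    - {"tx": -0.3, "ty": -0.75, "tz": 6, "wx": 0, "wy": 0, "wz": 0, "jaw": 5}
    - {"tx": -0.3, "ty": -0.75, "tz": 7.5, "wx": 0, "wy": 0, "wz": 0, "jaw": 5}
    - {"tx": -0.3, "ty": -0.75, "tz": 8.2, "wx": 0, "wy": 0, "wz": 0, "jaw": 5}
    - {"tx": -0.3, "ty": -0.75, "tz": 8.2, "wx": 0, "wy": 0, "wz": 0, "jaw": 4}
    - {"tx": -0.3, "ty": -0.75, "tz": 8.2, "wx": 0, "wy": 0, "wz": 0, "jaw": 3}
    - {"tx": -0.3, "ty": -0.75, "tz": 8.2, "wx": 0, "wy": 0, "wz": 0, "jaw": 2}
    - {"tx": -0.3, "ty": -0.75, "tz": 8.2, "wx": 0, "wy": 0, "wz": 0, "jaw": 0.8}
    - {"tx": -0.3, "ty": -0.75, "tz": 8.2, "wx": 0, "wy": 0, "wz": 0, "jaw": 0.8}
    - {"tx": -0.3, "ty": -0.75, "tz": 8.2, "wx": 0, "wy": 0, "wz": 0, "jaw": 0.8}
    - {"tx": -0.3, "ty": -0.75, "tz": 8.2, "wx": 0, "wy": 0, "wz": 0, "jaw": 0.8}
  squeeze: 80

```text
t: 4.3
position: [0.471, 0.1427, 0.0883]
tool_rot: [[0.961, -0.277, 0.003], [-0.277, -0.961, 0.001], [0.003, -0.001, -1.0]]
ft_force: [-0.6, 0.7, 6.1]
width: 0.0136
```

carry_out:
  increments:
    - {"tx": 0, "ty": 0, "tz": -1, "wx": 0, "wy": 0, "wz": 0, "jaw": 0.8}
    - {"tx": 0, "ty": 0, "tz": -3, "wx": 0, "wy": 0, "wz": 0, "jaw": 0.8}
    - {"tx": 0, "ty": 0, "tz": -5.5, "wx": 0, "wy": 0, "wz": 0, "jaw": 0.8}
    - {"tx": 0, "ty": 0, "tz": -8, "wx": 0, "wy": 0, "wz": 0, "jaw": 0.8}
    - {"tx": 0, "ty": 0, "tz": -10, "wx": 0, "wy": 0, "wz": 0, "jaw": 0.8}
    - {"tx": 0, "ty": 0, "tz": -11, "wx": 0, "wy": 0, "wz": 0, "jaw": 0.8}
    - {"tx": 0, "ty": 0, "tz": -11, "wx": 0, "wy": 0, "wz": 0, "jaw": 0.8}
    - {"tx": 0, "ty": 0, "tz": -11, "wx": 0, "wy": 0, "wz": 0, "jaw": 0.8}

```text
t: 4.97
position: [0.4696, 0.1424, 0.1969]
tool_rot: [[0.961, -0.277, 0.0], [-0.277, -0.961, -0.0], [0.0, -0.0, -1.0]]
ft_force: [-0.3, -0.2, -1.2]
width: 0.0127
```

```bash
python3 - <<'E'
from h import *
import pickle
np.set_printoptions(precision=4,suppress=True)
tool=None
for n in ["wrist","top","scene"]:
    c=viewer.capture(n); 
    s=env.sense();R=np.array(s["tool_rot"]);p=np.array(s["position"])
    if n=="wrist": print(s["t"],p,R.round(3),s["width"],s["ft_force"]); cv2.imwrite("pics/w3.png",c["pixels"]); pickle.dump(dict(c),open("w3.pkl","wb"))
    for l in ["orange_clip_tab","orange_clip_bore","spindle_groove"]:
      for d in nets.spot_point(c,l):
        q=R.T@(np.array(d["at"])-p)*100
        if abs(q[1])<3 or l[0]=="s": print(n,l,np.array(d["at"]),round(d["confidence"],2),proj(d["at"],c).round(),"tool",q)
E
```

```text
5.0167 [0.4689 0.1423 0.1959] [[ 0.961 -0.277 -0.002]
 [-0.277 -0.961 -0.   ]
 [-0.002  0.001 -1.   ]] 0.013202403354783721 [ 0.2534  0.0296 -1.5319]
wrist orange_clip_tab [0.4698 0.1396 0.1368] 0.67 [324. 275.] tool [0.1776 0.2307 5.9051]
top orange_clip_bore [0.631  0.0724 0.0101] 0.82 [344. 136.] tool [17.5822  2.1931 18.4684]
top spindle_groove [ 0.5407 -0.1751  0.0837] 0.94 [474. 175.] tool [15.7511 28.4863 11.1482]
scene orange_clip_tab [0.4698 0.143  0.1415] 0.88 [350. 189.] tool [ 0.0232 -0.0671  5.4746]
scene orange_clip_bore [0.5148 0.1276 0.1116] 0.95 [328. 206.] tool [4.7775 0.1626 8.4587]
scene orange_clip_bore [0.6273 0.0716 0.0069] 0.64 [270. 252.] tool [17.1525  2.4168 18.9145]
scene spindle_groove [ 0.5385 -0.1779  0.0788] 0.79 [237. 159.] tool [15.533  28.8546 11.7401]
```

View pics/w3.png

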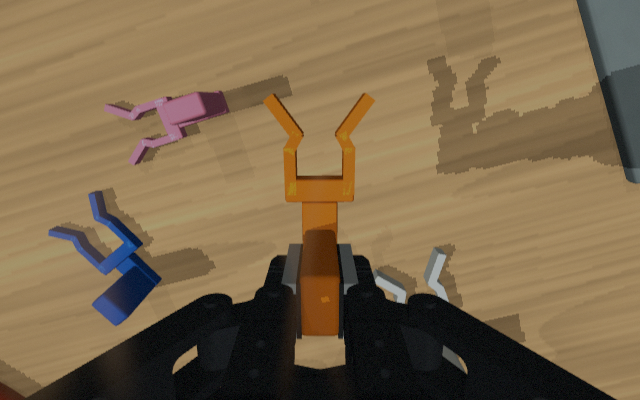

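The clip is held level, centred and parallel: tips at (270,97) and (370,97), mid u≈320, with the tab between the pads at (322,290).

```bash
python3 - <<'E'
from h import *
import pickle
np.set_printoptions(precision=4,suppress=True)
c=pickle.load(open("w3.pkl","rb"))
p=np.array([0.4689,0.1423,0.1959]);R=np.array([[.961,-.277,0],[-.277,-.961,0],[0,0,-1]])
z=p[2]-.0783
for n,uv in dict(tipL=(273,94),tipLo=(264,99),tipR=(367,94),tipRo=(375,99),bridgefront=(320,177),armL=(286,165),armR=(354,165)).items(): print(n,R.T@(ray(uv,c,z)-p)*100)
# spindle: refine, head top in top/scene views
for n in ["top","scene"]:
    k=viewer.capture(n); 
    u=proj([.539,-.176,.103],k).astype(int); print(n,u)
    cr=k["pixels"][u[1]-40:u[1]+40,u[0]-40:u[0]+40]; cv2.imwrite(f"pics/sp_{n}.png",cv2.resize(cr,None,fx=5,fy=5,interpolation=cv2.INTER_CUBIC))
    pickle.dump(dict(k),open(n+".pkl","wb"))
a,b=[cv2.imread(f"pics/sp_{n}.png") for n in("top","scene")]; cv2.imwrite("pics/sp.png",np.hstack([a,b]))
E
```

```text
tipL [ 7.3492 -1.8508  7.83  ]
tipLo [ 7.1534 -2.227   7.83  ]
tipR [7.3465 1.9843 7.83  ]
tipRo [7.1502 2.3193 7.83  ]
bridgefront [3.882  0.0659 7.83  ]
armL [ 4.4131 -1.4019  7.83  ]
armR [4.4114 1.5338 7.83  ]
top [477 173]
scene [236 151]
```

View pics/sp.png

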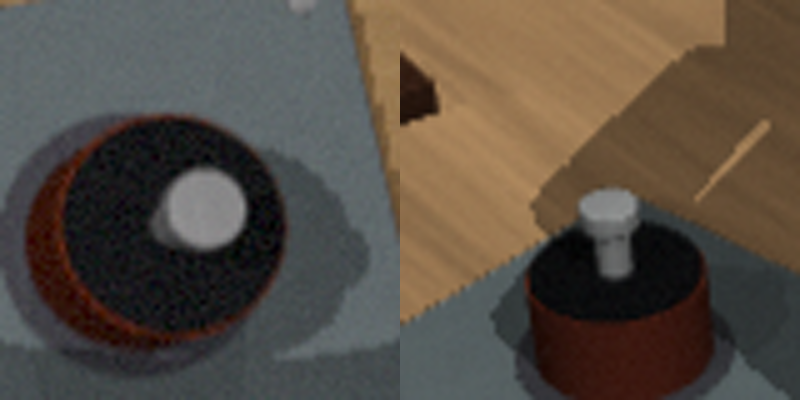

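```bash
python3 - <<'E'
from h import *
import pickle
np.set_printoptions(precision=4,suppress=True)
t,s=[pickle.load(open(n+".pkl","rb")) for n in("top","scene")]
print(ray((477.9,174.5),t,.103),ray((471.8,178.1),t,.065),ray((237.6,152.4),s,.103),ray((239.3,165),s,.065))
x=env.sense();R=np.array(x["tool_rot"]);p=np.array(x["position"]);print(p,R.round(4))
g=np.array([.5390,-.1755,.078]); print("groove in tool",R.T@(g-p)*100)
E
```

```text
[ 0.5379 -0.1766  0.103 ] [ 0.5371 -0.1777  0.065 ] [ 0.5395 -0.1716  0.103 ] [ 0.5385 -0.1723  0.065 ]
[0.4698 0.1425 0.1969] [[ 0.9608 -0.2774  0.    ]
 [-0.2774 -0.9608  0.    ]
 [ 0.     -0.     -1.    ]]
groove in tool [15.4688 28.6315 11.8879]
```

carry_out:
  increments:
    - {"tx": 0.3, "ty": 2, "tz": 0, "wx": 0, "wy": 0, "wz": 0, "jaw": 0.8}
    - {"tx": 0.8, "ty": 5, "tz": 0, "wx": 0, "wy": 0, "wz": 0, "jaw": 0.8}
    - {"tx": 1.3, "ty": 8, "tz": 0, "wx": 0, "wy": 0, "wz": 0, "jaw": 0.8}
    - {"tx": 1.8, "ty": 11, "tz": 0, "wx": 0, "wy": 0, "wz": 0, "jaw": 0.8}
    - {"tx": 2.3, "ty": 14, "tz": 0, "wx": 0, "wy": 0, "wz": 0, "jaw": 0.8}
    - {"tx": 2.8, "ty": 17, "tz": 0, "wx": 0, "wy": 0, "wz": 0, "jaw": 0.8}
    - {"tx": 3.3, "ty": 20, "tz": 0, "wx": 0, "wy": 0, "wz": 0, "jaw": 0.8}
    - {"tx": 3.8, "ty": 23, "tz": 0, "wx": 0, "wy": 0, "wz": 0, "jaw": 0.8}
    - {"tx": 4.3, "ty": 26, "tz": 0, "wx": 0, "wy": 0, "wz": 0, "jaw": 0.8}
    - {"tx": 4.8, "ty": 28, "tz": 0, "wx": 0, "wy": 0, "wz": 0, "jaw": 0.8}
    - {"tx": 4.8, "ty": 28.6, "tz": 0, "wx": 0, "wy": 0, "wz": 0, "jaw": 0.8}
    - {"tx": 4.8, "ty": 28.6, "tz": 0, "wx": 0, "wy": 0, "wz": 0, "jaw": 0.8}

```text
t: 6.67
position: [0.4365, -0.1469, 0.1971]
tool_rot: [[0.96, -0.28, 0.0], [-0.28, -0.96, -0.0], [0.0, 0.0, -1.0]]
ft_force: [0.9, 0.1, -0.5]
width: 0.013
```

carry_out:
  increments:
    - {"tx": 0, "ty": 0, "tz": 0.5, "wx": 0, "wy": 0, "wz": 0, "jaw": 0.8}
    - {"tx": 0, "ty": 0, "tz": 0.5, "wx": 0, "wy": 0, "wz": 0, "jaw": 0.8}

```text
t: 6.83
position: [0.4359, -0.1442, 0.1909]
tool_rot: [[0.961, -0.276, -0.002], [-0.276, -0.961, 0.002], [-0.002, -0.001, -1.0]]
ft_force: [0.1, 0.1, -0.0]
width: 0.0129
```

```bash
python3 - <<'E'
from h import *
import pickle
np.set_printoptions(precision=4,suppress=True)
c=viewer.capture("wrist"); s=env.sense();R=np.array(s["tool_rot"]);p=np.array(s["position"]);print(s["t"],p,R.round(4))
cv2.imwrite("pics/w4.png",c["pixels"]); pickle.dump(dict(c),open("w4.pkl","wb"))
for l in ["orange_clip_tab","orange_clip_bore","spindle_groove"]:
  for d in nets.spot_point(c,l)[:2]: print(l,np.array(d["at"]),round(d["confidence"],2),proj(d["at"],c).round(),"tool",R.T@(np.array(d["at"])-p)*100)
E
```

```text
6.8833 [ 0.436  -0.1441  0.191 ] [[ 0.9612 -0.2759 -0.0017]
 [-0.2759 -0.9612  0.0014]
 [-0.0021 -0.0009 -1.    ]]
orange_clip_tab [ 0.4383 -0.1453  0.134 ] 0.77 [319. 275.] tool [0.2632 0.0579 5.7019]
orange_clip_bore [0.3597 0.0845 0.0062] 0.84 [ 90. 346.] tool [-13.6062 -19.8496  18.5285]
spindle_groove [ 0.5401 -0.1762  0.0795] 0.71 [322.  13.] tool [10.9118  0.2239 11.1298]
```

View pics/w4.png

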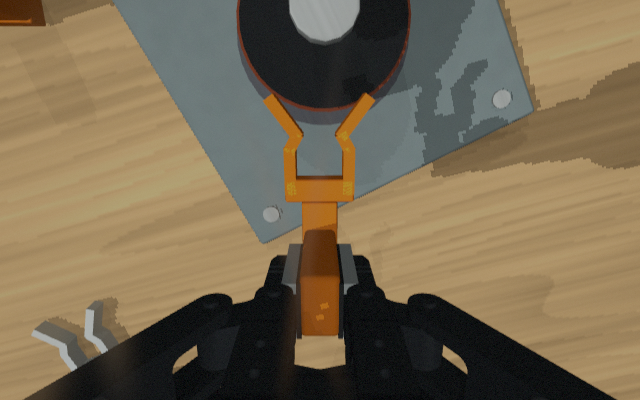

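Spindle head centre is at u≈324 and the clip's mid at u≈320, so the spindle is about 2 mm to the right. I'll shift, lower to groove height, and advance until just before contact.

carry_out:
  increments:
    - {"tx": 0, "ty": 0.2, "tz": 1, "wx": 0, "wy": 0, "wz": 0, "jaw": 0.8}
    - {"tx": 0, "ty": 0.2, "tz": 2, "wx": 0, "wy": 0, "wz": 0, "jaw": 0.8}
    - {"tx": 0, "ty": 0.2, "tz": 3, "wx": 0, "wy": 0, "wz": 0, "jaw": 0.8}
    - {"tx": 0, "ty": 0.2, "tz": 3.3, "wx": 0, "wy": 0, "wz": 0, "jaw": 0.8}
    - {"tx": 1, "ty": 0.2, "tz": 3.3, "wx": 0, "wy": 0, "wz": 0, "jaw": 0.8}
    - {"tx": 2, "ty": 0.2, "tz": 3.3, "wx": 0, "wy": 0, "wz": 0, "jaw": 0.8}
    - {"tx": 3, "ty": 0.2, "tz": 3.3, "wx": 0, "wy": 0, "wz": 0, "jaw": 0.8}
    - {"tx": 3.6, "ty": 0.2, "tz": 3.3, "wx": 0, "wy": 0, "wz": 0, "jaw": 0.8}
    - {"tx": 4, "ty": 0.2, "tz": 3.3, "wx": 0, "wy": 0, "wz": 0, "jaw": 0.8}
    - {"tx": 4, "ty": 0.2, "tz": 3.3, "wx": 0, "wy": 0, "wz": 0, "jaw": 0.8}
    - {"tx": 4, "ty": 0.2, "tz": 3.3, "wx": 0, "wy": 0, "wz": 0, "jaw": 0.8}

```text
t: 7.95
position: [0.4747, -0.1587, 0.159]
tool_rot: [[0.961, -0.277, -0.0], [-0.277, -0.961, -0.0], [-0.0, 0.0, -1.0]]
ft_force: [0.0, 0.5, -0.5]
width: 0.013
```

```bash
python3 - <<'E'
from h import *
import pickle
np.set_printoptions(precision=4,suppress=True)
c=viewer.capture("wrist"); k=viewer.capture("scene"); s=env.sense();R=np.array(s["tool_rot"]);p=np.array(s["position"]);print(s["t"],p,R.round(4),R.T@s["ft_force"])
u=proj(p+R@[.06,0,.08],k).astype(int)
cr=k["pixels"][u[1]-50:u[1]+50,u[0]-50:u[0]+50]
cv2.imwrite("pics/w5.png",np.hstack([cv2.resize(c["pixels"],(640,400))[:, 120:520],cv2.resize(cr,(400,400),interpolation=cv2.INTER_CUBIC)]))
for d in nets.spot_point(c,"spindle_groove")[:1]: print(np.array(d["at"]),d["confidence"],R.T@(np.array(d["at"])-p)*100)
E
```

```text
8.05 [ 0.4741 -0.1584  0.1588] [[ 0.9608 -0.2773 -0.0005]
 [-0.2773 -0.9608  0.0003]
 [-0.0006 -0.0001 -1.    ]] [-0.6518  0.2392  0.3706]
[ 0.5387 -0.1754  0.0785] 0.74 [ 6.6801 -0.159   8.0254]
```

View pics/w5.png

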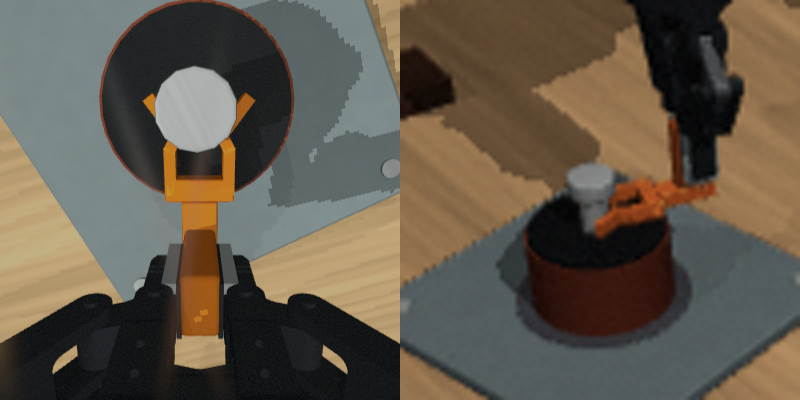

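Now the head (u≈196) is slightly left of the clip's mid (u≈200), about 1.4 mm, and heights look right. I'll correct and push in.

carry_out:
  increments:
    - {"tx": 0.1, "ty": -0.14, "tz": 0, "wx": 0, "wy": 0, "wz": 0, "jaw": 0.8}
    - {"tx": 0.4, "ty": -0.14, "tz": 0, "wx": 0, "wy": 0, "wz": 0, "jaw": 0.8}
    - {"tx": 0.7, "ty": -0.14, "tz": 0, "wx": 0, "wy": 0, "wz": 0, "jaw": 0.8}
    - {"tx": 0.9, "ty": -0.14, "tz": 0, "wx": 0, "wy": 0, "wz": 0, "jaw": 0.8}
    - {"tx": 1.1, "ty": -0.14, "tz": 0, "wx": 0, "wy": 0, "wz": 0, "jaw": 0.8}
  squeeze: 100

```text
t: 8.52
position: [0.4827, -0.1594, 0.1576]
tool_rot: [[0.961, -0.277, -0.008], [-0.277, -0.961, 0.003], [-0.009, -0.0, -1.0]]
ft_force: [-8.5, 0.4, 0.3]
width: 0.0125
```

carry_out:
  increments:
    - {"tx": 0.2, "ty": 0, "tz": 0, "wx": 0, "wy": 0, "wz": 0, "jaw": 0.8}
    - {"tx": 0.4, "ty": 0, "tz": 0, "wx": 0, "wy": 0, "wz": 0, "jaw": 0.8}
    - {"tx": 0.4, "ty": 0, "tz": 0, "wx": 0, "wy": 0, "wz": 0, "jaw": 0.8}

```text
t: 8.77
position: [0.4863, -0.1605, 0.1568]
tool_rot: [[0.961, -0.277, -0.009], [-0.277, -0.961, 0.003], [-0.009, -0.0, -1.0]]
ft_force: [-6.5, 0.1, -2.8]
width: 0.013
```

carry_out:
  increments:
    - {"tx": 0.2, "ty": 0, "tz": 0, "wx": 0, "wy": 0, "wz": 0, "jaw": 0.8}
    - {"tx": 0.4, "ty": 0, "tz": 0, "wx": 0, "wy": 0, "wz": 0, "jaw": 0.8}
    - {"tx": 0.4, "ty": 0, "tz": 0, "wx": 0, "wy": 0, "wz": 0, "jaw": 0.8}
    - {"tx": 0.4, "ty": 0, "tz": 0, "wx": 0, "wy": 0, "wz": 0, "jaw": 0.8}

```text
t: 9.1
position: [0.4941, -0.1629, 0.1594]
tool_rot: [[0.961, -0.277, 0.002], [-0.277, -0.961, -0.001], [0.002, 0.0, -1.0]]
ft_force: [0.5, -0.7, -0.3]
width: 0.0131
```

```bash
python3 - <<'E'
from h import *
np.set_printoptions(precision=4,suppress=True)
c=viewer.capture("wrist"); k=viewer.capture("scene"); s=env.sense();R=np.array(s["tool_rot"]);p=np.array(s["position"]);print(s["t"],p,R.round(4),R.T@s["ft_force"])
u=proj(p+R@[.045,0,.08],k).astype(int)
cr=k["pixels"][u[1]-50:u[1]+50,u[0]-50:u[0]+50]
cv2.imwrite("pics/w6.png",np.hstack([c["pixels"][:, 120:520],cv2.resize(cr,(400,400),interpolation=cv2.INTER_CUBIC)]))
print("groove tool",R.T@(np.array([.5385,-.175,.078])-p)*100)
for l in ["spindle_groove"]:
  for d in nets.spot_point(c,l)[:1]: print(np.array(d["at"]),d["confidence"],R.T@(np.array(d["at"])-p)*100)
E
```

```text
9.2 [ 0.4939 -0.1628  0.1595] [[ 0.9608 -0.2774  0.0019]
 [-0.2774 -0.9608 -0.0006]
 [ 0.002   0.0001 -1.    ]] [-0.0201  0.6468  0.4342]
groove tool [ 4.6106 -0.0687  8.1548]
[ 0.539  -0.1749  0.0777] 0.66 [ 4.6558 -0.0922  8.1849]
```

View pics/w6.png

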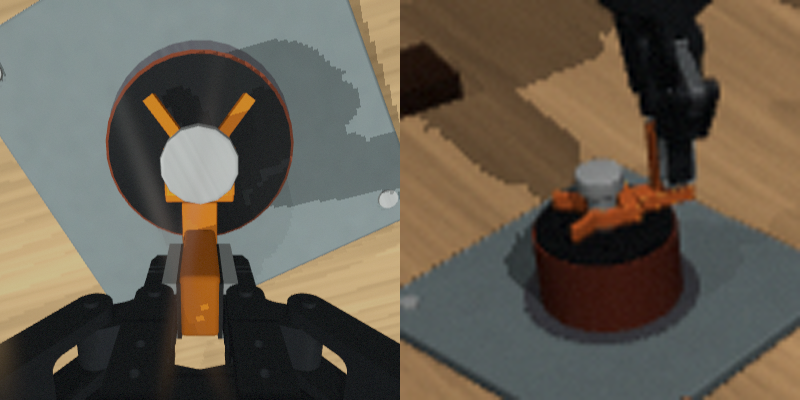

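The force rose to about 9 N and then fell to zero: it snapped past. The picture shows the tips beyond the head and the spindle in the seat. I'll give it one gentle seating nudge and check the force.

carry_out:
  increments:
    - {"tx": 0.1, "ty": 0, "tz": 0, "wx": 0, "wy": 0, "wz": 0, "jaw": 0.8}
    - {"tx": 0.2, "ty": 0, "tz": 0, "wx": 0, "wy": 0, "wz": 0, "jaw": 0.8}
    - {"tx": 0.3, "ty": 0, "tz": 0, "wx": 0, "wy": 0, "wz": 0, "jaw": 0.8}
    - {"tx": 0.3, "ty": 0, "tz": 0, "wx": 0, "wy": 0, "wz": 0, "jaw": 0.8}

```text
t: 9.58
position: [0.4955, -0.1632, 0.1588]
tool_rot: [[0.961, -0.277, -0.002], [-0.277, -0.961, 0.001], [-0.002, -0.0, -1.0]]
ft_force: [-2.3, 0.2, 0.6]
width: 0.0129
```

It reached the seat back (stopped after 1.6 mm at 2.3 N), so it's home. I'll ease off, lower slightly and release.

carry_out:
  increments:
    - {"tx": -0.15, "ty": 0, "tz": 0.2, "wx": 0, "wy": 0, "wz": 0, "jaw": 0.8}
    - {"tx": -0.15, "ty": 0, "tz": 0.4, "wx": 0, "wy": 0, "wz": 0, "jaw": 0.8}
    - {"tx": -0.15, "ty": 0, "tz": 0.4, "wx": 0, "wy": 0, "wz": 0, "jaw": 0.8}
    - {"tx": -0.15, "ty": 0, "tz": 0.4, "wx": 0, "wy": 0, "wz": 0, "jaw": 2}
    - {"tx": -0.15, "ty": 0, "tz": 0.4, "wx": 0, "wy": 0, "wz": 0, "jaw": 3}
    - {"tx": -0.15, "ty": 0, "tz": 0.4, "wx": 0, "wy": 0, "wz": 0, "jaw": 4}
    - {"tx": -0.15, "ty": 0, "tz": 0.4, "wx": 0, "wy": 0, "wz": 0, "jaw": 5}
    - {"tx": -0.15, "ty": 0, "tz": 0.4, "wx": 0, "wy": 0, "wz": 0, "jaw": 5}
    - {"tx": -0.15, "ty": 0, "tz": 0.4, "wx": 0, "wy": 0, "wz": 0, "jaw": 5}
    - {"tx": -0.15, "ty": 0, "tz": 0.4, "wx": 0, "wy": 0, "wz": 0, "jaw": 5}

```text
t: 10.42
position: [0.4946, -0.163, 0.155]
tool_rot: [[0.961, -0.277, 0.0], [-0.277, -0.961, -0.0], [0.0, 0.0, -1.0]]
ft_force: [-0.7, 0.2, 0.2]
width: 0.0499
```

carry_out:
  increments:
    - {"tx": 0, "ty": 0, "tz": -1, "wx": 0, "wy": 0, "wz": 0, "jaw": 5}
    - {"tx": 0, "ty": 0, "tz": -3, "wx": 0, "wy": 0, "wz": 0, "jaw": 5}
    - {"tx": 0, "ty": 0, "tz": -6, "wx": 0, "wy": 0, "wz": 0, "jaw": 5}
    - {"tx": 0, "ty": 0, "tz": -9, "wx": 0, "wy": 0, "wz": 0, "jaw": 5}
    - {"tx": -2, "ty": 0, "tz": -12, "wx": 0, "wy": 0, "wz": 0, "jaw": 5}
    - {"tx": -5, "ty": 0, "tz": -12, "wx": 0, "wy": 0, "wz": 0, "jaw": 5}
    - {"tx": -5, "ty": 0, "tz": -12, "wx": 0, "wy": 0, "wz": 0, "jaw": 5}
    - {"tx": -5, "ty": 0, "tz": -12, "wx": 0, "wy": 0, "wz": 0, "jaw": 5}

```text
t: 11.08
position: [0.4457, -0.1487, 0.2758]
tool_rot: [[0.961, -0.278, 0.001], [-0.278, -0.961, -0.001], [0.001, 0.0, -1.0]]
ft_force: [0.3, -0.9, -0.6]
width: 0.05
```

```bash
python3 - <<'E'
from h import *
np.set_printoptions(precision=4,suppress=True)
s=env.sense();print(s["t"],s["position"],s["width"])
cs=[viewer.capture(n) for n in ("wrist","top","scene")]; out=[]
for n,c in zip(("wrist","top","scene"),cs):
    for l in ["orange_clip_tab","orange_clip_bore","spindle_groove","blue_clip_tab"]:
      for d in nets.spot_point(c,l): 
        if d["at"][1]<0 or l[0]=="b": print(n,l,np.array(d["at"]),round(d["confidence"],2))
    u=proj([.53,-.172,.075],c).astype(int); r=100 if n=="wrist" else 40
    u=np.clip(u,r,[640-r,400-r]); out.append(cv2.resize(c["pixels"][u[1]-r:u[1]+r,u[0]-r:u[0]+r],(266,266),interpolation=cv2.INTER_CUBIC))
cv2.imwrite("pics/fin.png",np.hstack(out))
E
```

```text
11.0833 [ 0.4457 -0.1487  0.2758] 0.04997912160311981
wrist orange_clip_tab [ 0.5002 -0.1656  0.0972] 0.68
wrist spindle_groove [ 0.5409 -0.1744  0.0755] 0.84
top orange_clip_tab [ 0.4957 -0.1589  0.0958] 0.88
top orange_clip_bore [ 0.5391 -0.1762  0.0674] 0.85
top spindle_groove [ 0.5414 -0.1739  0.0802] 0.91
top blue_clip_tab [0.4384 0.3039 0.0266] 0.95
scene orange_clip_tab [ 0.4954 -0.1609  0.096 ] 0.69
scene orange_clip_bore [ 0.5387 -0.1754  0.07  ] 0.86
scene spindle_groove [ 0.4954 -0.1643  0.0966] 0.71
scene spindle_groove [ 0.5399 -0.1752  0.0782] 0.66
scene blue_clip_tab [0.4422 0.3024 0.0334] 0.64
```

View pics/fin.png

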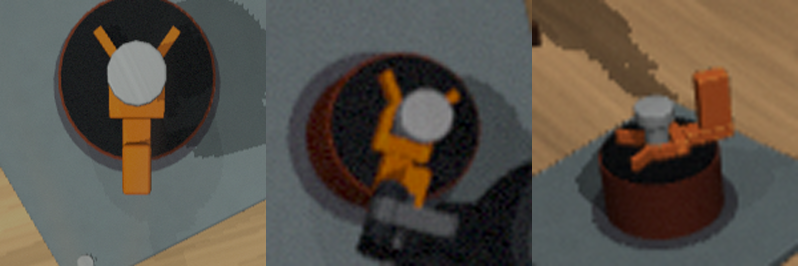

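The clip lies flat on the drum top around the spindle: head at (136,72), tips beyond it at (100,35) and (172,38). Bore and spindle axis agree within about 2 mm, and the gripper is clear. Handing in.

```bash
python3 -c "
from rig import env
print(env.finish_job())"
```

```text
the job is handed in; nothing more can be done
None
```

The small orange clip is locked on the sander spindle, released and lying flat on the drum top. The job was handed in at about 11 s of the 45 s allowed; it reports no verdict.

- **Insertion:** the clip went in sideways, mouth first. The push force rose to about 9 N, dropped to zero as it snapped past, and a last nudge stopped against the back of the seat at about 2.3 N.
- **Final check:** the bore centre measures about (0.539, -0.176, 0.069), within about 2 mm of the spindle axis and at the expected resting height. The pictures show the clip's tips beyond the spindle head and the gripper clear of it.
- **Other clips:** I did not touch the blue, pink, white or large orange clips. The blue clip's last readings in the two cameras differ by about 7 mm, but the scene camera puts it within about 4 mm of where it started.
- **Disagreements:** the networks misjudged a few points. In the last scene picture one spindle groove report landed on the clip's tab, and in the last wrist picture the tab read about 5 mm off the other two views. My sideways alignment at the spindle also needed a second correction of 1.4 mm before the push.

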